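# Take the box caddy off its safety hook

## Robot

A 7-joint arm with a two-finger parallel gripper is mounted at the origin on the work surface. World frame = base frame: x ahead of the robot, y to its left, z up, the work surface at z = 0. Lengths are in m, angles in rad, forces in N, time in s.
With the tool pointing down it reaches from about 0.4 to 0.85 m from the base axis. Payload 4.5 kg.
Tool frame: the origin (TCP) lies midway between the tips of the shut fingers; the grasp point (between the pads) lies 19 mm behind it (grip_depth is the distance from the TCP to the grasp point, in m); x points along the fingers, y is the direction in which the jaws open and shut, and the axes are right-handed (so a half turn about x gives the same grasp; the last joint's range is limited). The gripper opens to 85 mm and grips with 20 to 120 N. Pads are 22 mm wide; open, the fingers measure 114 mm over their backs; the gripper's body (76 mm by 85 mm) begins 54 mm behind the grasp point. The pads swing forward as they close: fully open they stand 13 mm farther back than shut.
Start: joints at [1.261, 0.689, -0.195, 1.565, 0.157, 0.902, -0.215], TCP at [0.211, -0.588, 0.231] pointing down, gripper open.
Joint ranges: [-3.01, 3.01], [-0.46, 2.08], [-1.47, 1.51], [0.13, 2.56], [-1, 4.14], [0.04, 2.09], [-2.66, 2.66]. Speed limits (rad/s): [2.57, 2.57, 3.14, 3.14, 3.14, 3.14, 3.14].

## Interface

Orientations are given as a rotation vector (axis times angle).
In Python, from workcell import sense, read_camera, get_calibration, hand_in, recognise, silhouettes, tip_of, grip_depth gives the robot as it stands.
- The arm moves only by the tool servo_tool, never from a script. Its argument "rows" is a list of rows, each a list of 2 entries, a list of its own where there are three numbers: the shift along the tool's x, y, z in mm, then the turn, a rotation vector about the tool's x, y, z in rad. A call has 1 to 12 rows; each row is the pose to reach, as a shift and turn from the pose commanded when the call began, along the tool's axes at that moment; what a row does not reach only later rows make up. A row lasts 1/12 s, in which the tool goes at most 41.7 mm and 7.16 degrees, less where a joint would pass 70% of its speed; a pose out of reach is approached as far as the arm can. A call with a gripper value outside its range is refused whole. "fingers" is the opening, from -1 (shut) to 1 (fully open), set as the call begins (left out, the last holds). The fingers move at their own pace and stop on an object; "grip_force" is the grip in N (left out, the last holds). Time passes only in rows, so rows that repeat a pose let the fingers close. It gives the time, the measured TCP pose, the force and the opening at its end, in the units of the state.
- sense(): the state, without advancing time (a new reading comes with each control period).
- read_camera(name): name is "side" or "top"; returns the picture (400x640x3 uint8, red, green, blue); there is no depth.
- get_calibration(name): a dict with "fx", "fy", "cx", "cy" (pixels), "camera_from_world" (4x4, takes a point from world to camera coordinates). Camera axes: x right, y up, looking along -z (the intrinsics and any distortion apply to the point x, -y, -z); pixel columns grow to the right and rows downward; lengths in m; the calibration is good to about 2 mm. A picture is of the moment at which its call begins. get_calibration takes no time and is no camera call.
- hand_in(): hands the job in, once; it reports no verdict.
Trained networks look in the newest picture that a camera, given by its name, has taken for a name from the list of things; names that differ only in an ending like _2 or _b are one class to them, and where a whole thing is asked for, a point or a joint stands for the part that bears it (a point fixed in the world has none). Each returns a list of dicts, best first, with "score" (0 to 1); they miss things now and then, are a little off and sometimes report something else, mostly with a low value. They report only what shows in the picture. A call takes as long as a camera call. They do not tell look-alikes from the thing itself.
- recognise(camera, query): "uv" ([column, row] in pixels, amid what is visible of it).
- silhouettes(camera, query): "mask" (400x640 bool, what is visible of it) and "uv" ([column, row] in pixels, amid what is visible of it).
- tip_of(camera, query): "uv" ([column, row] in pixels: a listed point, or the origin of a listed thing).
The state is a dict: "t": time; "joint_pos": joint angles; "qvel": joint speeds; "effort": joint torques, N m; "ee_pos": TCP position; "orientation": TCP orientation; "wrist_force": force on the tool from outside, world axes, zero at the start; "torque": the same for the moment, N m; "opening": finger opening in m.
Only numpy, scipy, OpenCV 4.12 (cv2) and the standard library are available. Lean on these libraries where they do the work, as an engineer would, in place of code of your own. Each camera call takes 0.05 s, during which the arm holds its last target.

## Task

Two parts caddies hang on two safety hooks on the welding bench. Take the one with the rectangular tub: by its wooden grip, push it back against the hook's sprung keeper so that its crossbar presses the keeper open and comes clear of the hook's nose, lift it off, and set it down gently, upright, in the middle of the plywood board.

Things in the scene. Friction and masses are not known exactly. Their poses are not given: they have to be found in the camera images.
- caddy: Sizes in mm. Rectangular tub 60 x 75, 50 high, in a steel frame 85 wide; 0.3-0.5 kg; hangs on 'stand', axes parallel to it (the caddy with a round pot is not the one). Origin: centre of its round crossbar (8 thick, along y, lying in the hook). z up. Wooden grip above: 12 thick (x), 30 high, 85 long (y), centre 66 above origin. Tub rim 104, underside 154 below origin.
- stand: In mm. Fixed hook stand. Origin: bench, under the bar; z up, +x from hook point back to post (front face x 80). Arm 18 wide, seat on top at z 180; keeper pivot down to z 152. Point x -18..-6; its nose covers the bar to x 8, z 200-208. To free: raise bar 5 off the seat, push it back (+x) to x 14-34 (24 best), keep it there and raise it 40-60 in all (tub is under the arm), bring it 100 out to -x.
- keeper (a joint): Angle (rad) of the stand's sprung keeper: upright aluminium plate just behind the crossbar, front face at x 6, 32 wide, top at z 212 (mm, stand frame), hinged along y at x 12, z 158. 0 = shut; grows as pushed back (+x), to 0.95; about 0.65 with the crossbar at x 24. The crossbar needs 3-5 N to push it there; it springs shut by itself.
- board: Plywood board 160 x 160 mm, 18 mm thick, fixed flat on the bench. Origin: centre of its underside. The caddy is to stand in its middle, at any yaw (caddy origin then 172 mm above the board's origin).
There are look-alikes about, which are no part of the job. What is shaped like the caddy but green is not meant.

How it is judged:
By the outcome, as a careful person would: the job done as asked, in the order asked, and still so for the second after the job is handed in, with the robot touching nothing.
It also fails if it takes over 45 s, if anything falls off the work surface, if the arm or the gripper's body presses on something with over 40 N, if the wrist force passes 120 N, or if a joint passes its speed limit or range.

## Working session

There is one attempt and no reset: what is moved stays moved. The work goes in short steps, Python scripts to look and compute and a tool call to move; the robot and the scene stay as the last step left them, time stands still between calls to the robot, and variables do not carry over. Pictures are saved under pics/ and viewed, and the job is handed in when it is done.

Besides the shell and the picture viewer there is one more tool, called after "Call:" as name(argument=value, ...) on one line, values as JSON. servo_tool: Moves the arm, as the interface text tells. Its arguments: {"type":"object","properties":{"rows":{"type":"array"},"fingers":{"type":"number"},"grip_force":{"type":"number"}},"required":["rows"]}

```bash
mkdir -p pics; ls
cat > h.py <<'E'
import numpy as np, cv2
from scipy.spatial.transform import Rotation as R
from workcell import *
def save(name,img,crop=None,scale=1):
    im=img[...,::-1]
    if crop: c=crop; im=im[c[1]:c[3],c[0]:c[2]]
    if scale!=1: im=cv2.resize(im,None,fx=scale,fy=scale,interpolation=cv2.INTER_CUBIC)
    cv2.imwrite('pics/'+name,im)
def proj(cam,p):
    c=get_calibration(cam); p=np.atleast_2d(p)
    q=(np.array(c['camera_from_world'])@np.c_[p,np.ones(len(p))].T).T[:,:3]
    x=q[:,0]/-q[:,2]; y=-q[:,1]/-q[:,2]
    return np.c_[c['fx']*x+c['cx'],c['fy']*y+c['cy']]
def ray(cam,uv):
    c=get_calibration(cam); T=np.linalg.inv(np.array(c['camera_from_world']))
    d=np.array([(uv[0]-c['cx'])/c['fx'],-(uv[1]-c['cy'])/c['fy'],-1])
    d=T[:3,:3]@d; return T[:3,3],d/np.linalg.norm(d)
def atz(cam,uv,z):
    o,d=ray(cam,uv); return o+d*(z-o[2])/d[2]
def tri(u1,u2,a='side',b='top'):
    o1,d1=ray(a,u1);o2,d2=ray(b,u2)
    s=np.linalg.lstsq(np.c_[d1,-d2],o2-o1,rcond=None)[0]
    p,q=o1+d1*s[0],o2+d2*s[1]; return (p+q)/2,np.linalg.norm(p-q)
E
python3 - <<'E'
from h import *
print(sense(), grip_depth)
for c in('side','top'):
    save(c+'0.png',read_camera(c)); k=get_calibration(c); print({a:np.round(b,3) for a,b in k.items()})
    for q in('caddy','stand','keeper','board'):
        print(c,q,[(np.round(d['uv']),round(d['score'],2)) for d in tip_of(c,q)],[(np.round(d['uv']),round(d['score'],2)) for d in silhouettes(c,q)])
E
```

```text
pics
{'t': 0.0, 'joint_pos': array([ 1.26079149,  0.6899695 , -0.19450582,  1.56638378,  0.15729116,
        0.90249236, -0.21507389]), 'qvel': array([-1.64100135e-03, -1.13841802e-03,  7.42939907e-05, -8.81787602e-05,
       -2.61783579e-03, -2.10911455e-03,  2.54866708e-03]), 'effort': array([-2.08627903e-04, -5.39614356e+01, -1.26601696e+00, -1.58543479e+01,
        9.23694723e-03,  9.43600171e-03, -1.82099694e-05]), 'ee_pos': array([ 0.21039413, -0.58781493,  0.23048229]), 'orientation': array([ 2.03490549,  0.35534813, -2.0358389 ]), 'wrist_force': array([-0.22010882,  0.28703115,  0.07614908]), 'torque': array([-0.01784035, -0.01487644,  0.00273434]), 'opening': 0.08507483472880518} 0.0187
{'fx': np.float64(384.8), 'fy': np.float64(384.8), 'cx': np.float64(319.656), 'cy': np.float64(203.116), 'camera_from_world': array([[-0.948, -0.317,  0.013,  0.46 ],
       [ 0.169, -0.47 ,  0.866, -0.171],
       [-0.269,  0.824,  0.499, -0.831],
       [ 0.   ,  0.   ,  0.   ,  1.   ]])}
side caddy [(array([151., 269.]), 0.92), (array([258., 218.]), 0.89), (array([377., 274.]), 0.76), (array([246., 279.]), 0.68)] [(array([373., 310.]), 0.95), (array([270., 237.]), 0.72), (array([250., 315.]), 0.66), (array([154., 307.]), 0.62)]
side stand [] [(array([222., 264.]), 0.69)]Traceback (most recent call last):
  File "<stdin>", line 6, in <module>
ValueError: it knows: board, caddy, stand
```

Run:
```python
from h import *
for c in('side','top'):
    save(c+'1.png',read_camera(c)); k=get_calibration(c); 
    if c=='top': print({a:np.round(b,3) for a,b in k.items()})
    for q in('caddy','stand','board'):
        print(c,q,[(np.round(d['uv']),round(d['score'],2)) for d in tip_of(c,q)],[(np.round(d['uv']),round(d['score'],2)) for d in silhouettes(c,q)])
```

```text
side caddy [(array([148., 271.]), 0.95), (array([373., 273.]), 0.81), (array([248., 277.]), 0.8), (array([256., 221.]), 0.77)] [(array([251., 317.]), 0.91), (array([160., 304.]), 0.82), (array([373., 312.]), 0.75), (array([268., 233.]), 0.69)]
side stand [] [(array([223., 264.]), 0.72)]
side board [(array([332., 244.]), 0.97)] [(array([330., 241.]), 0.9)]
{'fx': np.float64(488.3), 'fy': np.float64(488.3), 'cx': np.float64(315.195), 'cy': np.float64(200.344), 'camera_from_world': array([[ 0.019, -1.   ,  0.009,  0.039],
       [ 0.989,  0.02 ,  0.15 , -0.478],
       [-0.15 ,  0.006,  0.989, -1.383],
       [ 0.   ,  0.   ,  0.   ,  1.   ]])}
top caddy [(array([195., 132.]), 0.95), (array([228., 257.]), 0.87), (array([251., 172.]), 0.68)] [(array([230., 257.]), 0.8), (array([254., 178.]), 0.76), (array([207., 191.]), 0.75), (array([201., 138.]), 0.63)]
top stand [] [(array([260., 150.]), 0.58), (array([253., 177.]), 0.34)]
top board [(array([328., 217.]), 0.88)] [(array([329., 217.]), 0.84)]
```

View pics/side0.png

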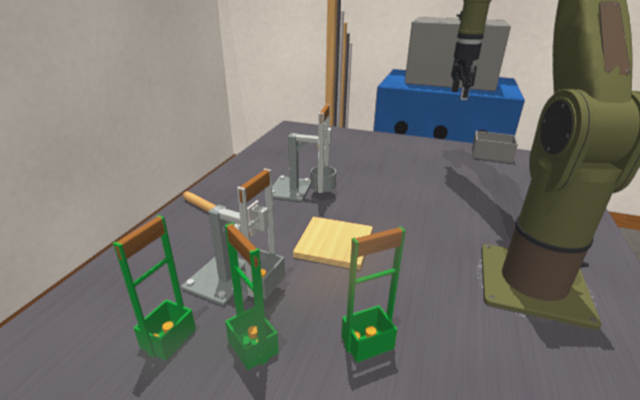

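```bash
sleep 1; ls pics
```

```text
side0.png
side1.png
top1.png
```

View pics/top1.png

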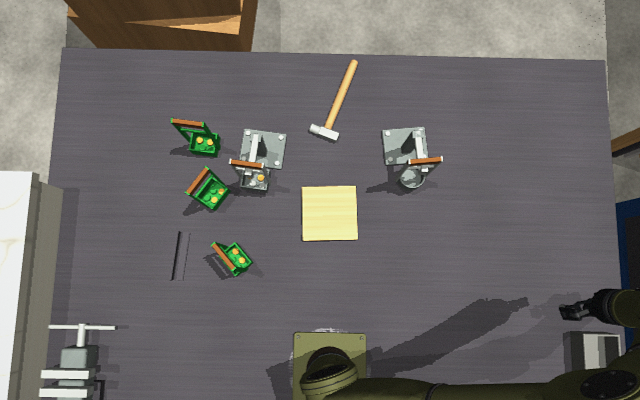

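Candidates: the green look-alikes at side (160,304), (251,317) and (373,312), the grey caddy with the round pot at side (322,170)/top (412,170), and the grey one with the rectangular tub at side (265,235)/top (253,175). The last one fits the description. I'll confirm it in an enlarged crop.

Run:
```python
from h import *
a=cv2.imread('pics/side1.png')[...,::-1];b=cv2.imread('pics/top1.png')[...,::-1]
a=cv2.resize(a[155:315,170:310],None,fx=3.6,fy=3.6,interpolation=2); save('c1.png',a)
b=cv2.resize(b[115:205,215:305],None,fx=6.5,fy=6.5,interpolation=2); save('c2.png',b)
```

```text
(no output)
```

View pics/c1.png

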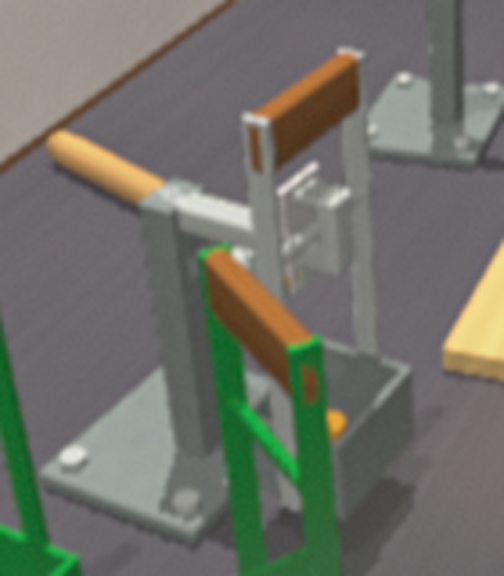

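View pics/c2.png

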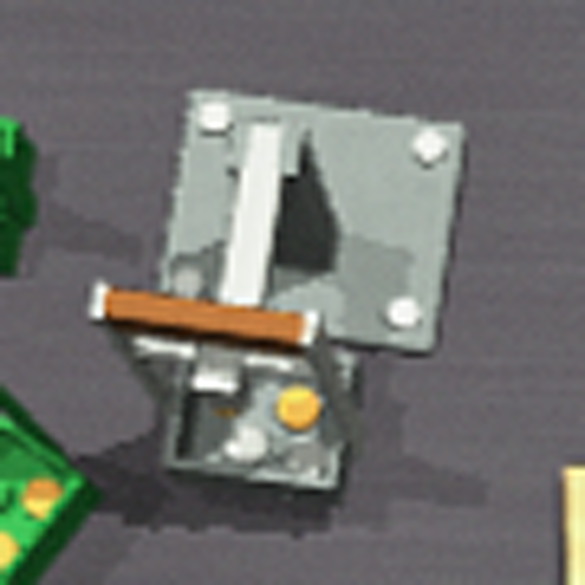

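```bash
cat > fit.py <<'E'
from h import *
from scipy.optimize import least_squares
S=lambda u,v:(u/3.6+170-.36,v/3.6+155-.36); T=lambda u,v:(u/6.5+215-.42,v/6.5+115-.42)
obs=[('top',(0,42.5,265),T(93,300)),('top',(0,-42.5,265),T(320,328)),('top',(-30,37.5,80),T(167,468)),('top',(-30,-37.5,80),T(335,492)),
('side',(-30,-37.5,80),S(413,371)),('side',(0,42.5,265),S(257,122)),('side',(0,-42.5,265),S(352,52))]
def w(p,P): return np.r_[p[:2],0]+R.from_euler('z',p[2]).apply(np.array(P)/1000.)
f=lambda p:np.concatenate([proj(c,w(p,P))[0]-u for c,P,u in obs])
r=least_squares(f,[.6,.15,-.1],loss='soft_l1')
if __name__=='__main__':
    print(r.x,np.round(f(r.x).reshape(-1,2),1))
    # board
    for c in('side','top'): print(c)
    read_camera('top'); m=silhouettes('top','board')[0]['mask']; print(m.sum(),cv2.minAreaRect(np.argwhere(m)[:,::-1].astype(np.float32)))
    u=np.argwhere(m).mean(0)[::-1]; print(atz('top',u,.018)); 
    read_camera('side'); print(atz('side',tip_of('side','board')[0]['uv'],0), atz('side',np.argwhere(silhouettes('side','board')[0]['mask']).mean(0)[::-1],.016))
    for q in[(0,0),(0,0)]:pass
    p=r.x
    lines=[]
    def box(x0,x1,y0,y1,z0,z1):
        c=[(x,y,z) for x in(x0,x1) for y in(y0,y1) for z in(z0,z1)]
        for i in range(8):
            for j in range(i):
                if sum(a!=b for a,b in zip(c[i],c[j]))==1: lines.append((c[i],c[j]))
    box(-6,6,-42.5,42.5,235,265); box(-30,30,-37.5,37.5,30,80); box(-18,80,-9,9,175,180); box(-18,-6,-9,9,180,208); box(6,9,-16,16,158,212); lines.append(((0,-42,184),(0,42,184)));lines.append(((80,-9,0),(80,9,0)))
    for cam,cr,s in(('side',(170,155,310,315),3.6),('top',(215,115,305,205),6.5)):
        im=cv2.imread(f'pics/{cam}1.png')[cr[1]:cr[3],cr[0]:cr[2]]; im=cv2.resize(im,None,fx=s,fy=s,interpolation=2)
        for a,b in lines:
            q=[tuple(int(t) for t in (proj(cam,w(p,P))[0]-cr[:2]+.5)*s-.5) for P in(a,b)]
            cv2.line(im,q[0],q[1],(0,0,255),1,cv2.LINE_AA)
        cv2.imwrite(f'pics/fit_{cam}.png',im)
    c=cv2.hconcat([cv2.resize(cv2.imread('pics/fit_side.png'),(400,457)),cv2.resize(cv2.imread('pics/fit_top.png'),(400,457))]); cv2.imwrite('pics/fit.png',c)
E
python3 fit.py
```

```text
[ 0.53122636  0.22191837 -0.0997871 ] [[-0.4  0.3]
 [-1.   0.1]
 [-0.6  0. ]
 [-0.1 -0.5]
 [ 0.2 -1.9]
 [-0.2 -0.8]
 [ 0.5 -1.2]]
side
top
2949 ((329.4996643066406, 212.98684692382812), (54.50743865966797, 54.402217864990234), 88.49256896972656)
[0.44278898 0.00524059 0.018     ]
[0.44771976 0.0137262  0.        ] [0.4513064  0.02718168 0.016     ]
```

View pics/fit.png

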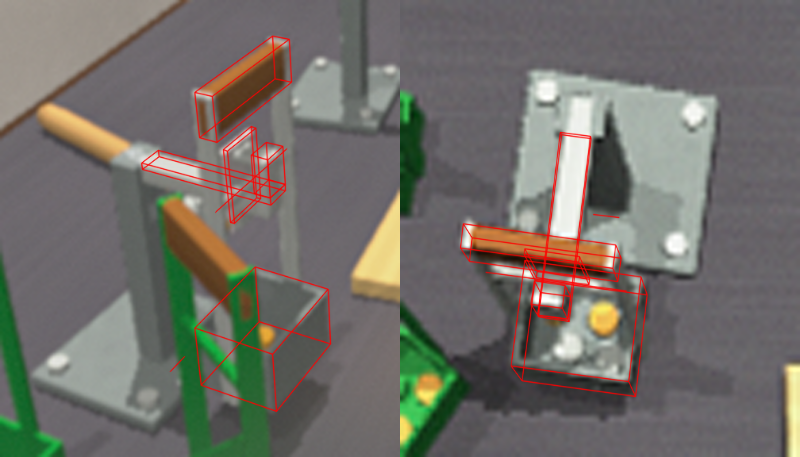

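```bash
cat >> h.py <<'E'
def rel(targets):
    s=sense(); R0=R.from_rotvec(s['orientation']); p0=s['ee_pos']
    print('t',round(s['t'],2),'p',np.round(p0,4),'tool y',np.round(R0.as_matrix()[:,1],3),'F',np.round(s['wrist_force'],1),'open',round(s['opening'],4),'q',np.round(s['joint_pos'],2))
    for p,yaw in targets:
        y=np.array([np.cos(yaw),np.sin(yaw),0]); x=np.array([0,0,-1.]); Rt=R.from_matrix(np.c_[x,y,np.cross(x,y)])
        print(np.round(R0.inv().apply(np.array(p)-p0)*1000,1),np.round((R0.inv()*Rt).as_rotvec(),3))
E
python3 - <<'E'
from fit import *
print(r.x)
rel([((.45,-.25,.36),-.1),((.531,.222,.36),-.1),((.45,-.25,.36),-.1+np.pi),((.531,.222,.36),-.1+np.pi)])
# green caddies approx
for uv in[(208,168),(187,195),(213,243),(236,270)]: print(uv,atz('top',uv,.235)[:2])
for uv in[(230,190),(205,211),(240,243),(252,258)]: print(uv,atz('top',uv,.05)[:2])
print(np.round(atz('top',(330,213.5),.018),4),[np.round(atz('top',p,.018),3) for p in[(302,187),(356,186),(357,240),(303,240)]])
E
```

```text
[ 0.53122636  0.22191837 -0.0997871 ]
t 1.2 p [ 0.2107 -0.5884  0.2313] tool y [ 0.337 -0.941  0.   ] F [0.3 0.  0.1] open 0.0857 q [ 1.26  0.69 -0.19  1.57  0.16  0.9  -0.22]
[-128.7 -238.  -339.4] [-1.127  0.    -0.   ]
[-128.7 -655.  -574.7] [-1.127  0.    -0.   ]
[-128.7 -238.  -339.4] [ 2.015 -0.    -0.   ]
[-128.7 -655.  -574.7] [ 2.015 -0.    -0.   ]
(208, 168) [0.52342657 0.32006603]
(187, 195) [0.45369105 0.36871256]
(213, 243) [0.33569489 0.29809359]
(236, 270) [0.27116901 0.23887445]
(230, 190) [0.49989263 0.29403992]
(205, 211) [0.43752834 0.36269162]
(240, 243) [0.34815513 0.2588938 ]
(252, 258) [0.3065844  0.22330984]
[0.4415 0.0038 0.018 ] [array([0.519, 0.088, 0.018]), array([ 0.525, -0.072,  0.018]), array([ 0.365, -0.076,  0.018]), array([0.362, 0.081, 0.018])]
```

The crop shows a rectangular grey tub under an orange-brown grip, hanging in the hook, so it is the target. The fit puts the bar at about (0.531, 0.222) with yaw -0.10, and the board centre at about (0.443, 0.005). I'll move above it.

Call:
servo_tool(rows=[[[-35, 0, 0], [0, 0, 0]], [[-70, -10, -15], [-0.1, 0, 0]], [[-100, -30, -45], [-0.2, 0, 0]], [[-120, -50, -75], [-0.3, 0, 0]], [[-130, -75, -107], [-0.4, 0, 0]], [[-130, -98, -140], [-0.5, 0, 0]], [[-130, -121, -173], [-0.6, 0, 0]], [[-130, -144, -206], [-0.7, 0, 0]], [[-130, -167, -239], [-0.8, 0, 0]], [[-130, -190, -272], [-0.9, 0, 0]], [[-130, -213, -305], [-1.0, 0, 0]], [[-130, -236, -338], [-1.1, 0, 0]]], fingers=1, grip_force=80)

```text
t: 2.2
ee_pos: [0.4501, -0.2507, 0.3616]
orientation: [1.298, 1.148, -1.299]
wrist_force: [1.0, 0.1, -0.3]
opening: 0.0858
```

Run:
```python
from fit import *
rel([((.531,.222,.36),-.1)])
```

```text
t 2.2 p [ 0.4501 -0.2507  0.3616] tool y [ 0.993 -0.122  0.001] F [ 1.   0.1 -0.3] open 0.0858 q [ 0.79  0.43 -0.57  1.69  0.26  1.1   0.02]
[   1.3   22.7 -479. ] [-0.022  0.001 -0.001]
```

Call:
servo_tool(rows=[[[0, 2, -40], [-0.02, 0, 0]], [[0, 4, -81], [-0.02, 0, 0]], [[0, 6, -122], [-0.02, 0, 0]], [[0, 8, -163], [-0.02, 0, 0]], [[0, 10, -204], [-0.02, 0, 0]], [[0, 12, -245], [-0.02, 0, 0]], [[0, 14, -286], [-0.02, 0, 0]], [[0, 16, -327], [-0.02, 0, 0]], [[0, 18, -368], [-0.02, 0, 0]], [[0, 20, -409], [-0.02, 0, 0]], [[0, 22, -450], [-0.02, 0, 0]], [[0, 23, -479], [-0.02, 0, 0]]])

```text
t: 3.2
ee_pos: [0.5324, 0.2244, 0.3614]
orientation: [1.287, 1.16, -1.284]
wrist_force: [0.7, -0.8, 0.1]
opening: 0.0856
```

Run:
```python
from fit import *
rel([((.531,.222,.36),-.1),((.531,.222,.231),-.1)])
save('t2.png',read_camera('top'),(200,100,330,220),5);save('s2.png',read_camera('side'),(160,100,360,330),2.6)
a=cv2.imread('pics/t2.png');b=cv2.imread('pics/s2.png');cv2.imwrite('pics/c3.png',cv2.hconcat([cv2.resize(x,(400,460)) for x in(b,a)]))
rel([((.531,.222,.231),-.1)])
```

```text
t 3.2 p [0.5324 0.2244 0.3614] tool y [ 0.995 -0.104  0.   ] F [ 0.7 -0.8  0.1] open 0.0856 q [-0.13  0.54 -0.6   1.51  0.32  1.19 -0.89]
[ 1.4 -1.2  2.5] [-0.004 -0.002 -0.   ]
[130.4  -1.2   2.8] [-0.004 -0.002 -0.   ]
t 3.3 p [0.5316 0.2271 0.3613] tool y [ 0.995 -0.098 -0.001] F [-0.2  0.5  0.8] open 0.0851 q [-0.13  0.54 -0.61  1.51  0.32  1.19 -0.88]
[130.3   0.    5.8] [ 0.002 -0.005  0.001]
```

View pics/c3.png

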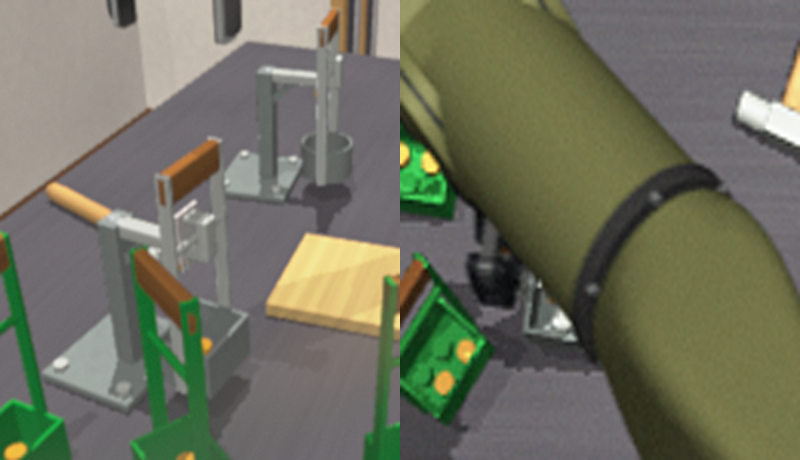

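Call:
servo_tool(rows=[[[20, 0, 2], [0, 0, 0]], [[45, 0, 4], [0, 0, 0]], [[70, 0, 4], [0, 0, 0]], [[90, 0, 4], [0, 0, 0]], [[90, 0, 4], [0, 0, 0]], [[90, 0, 4], [0, 0, 0]]])

```text
t: 3.8
ee_pos: [0.5322, 0.2147, 0.2709]
orientation: [1.286, 1.156, -1.29]
wrist_force: [0.1, 0.2, 0.7]
opening: 0.0853
```

Run:
```python
from fit import *
rel([((.531,.222,.231),-.1)])
save('t3.png',read_camera('top'),(200,100,330,220),5);save('s3.png',read_camera('side'),(160,100,360,330),2.6)
print(proj('side',sense()['ee_pos']))
a=cv2.imread('pics/t3.png');b=cv2.imread('pics/s3.png');cv2.imwrite('pics/c4.png',cv2.hconcat([cv2.resize(x,(400,460)) for x in(b,a)]))
rel([((.531,.222,.231),-.1)])
```

```text
t 3.8 p [0.5322 0.2147 0.2709] tool y [ 0.994 -0.108 -0.001] F [0.1 0.2 0.7] open 0.0853 q [-0.13  0.62 -0.57  1.66  0.39  0.98 -0.94]
[39.9 -1.9 -7.2] [-0.008  0.002  0.001]
[[255.20808475 171.64122558]]
t 3.9 p [0.5333 0.2161 0.2728] tool y [ 0.994 -0.107  0.002] F [-0.2 -0.   0.7] open 0.0852 q [-0.13  0.62 -0.57  1.66  0.39  0.98 -0.94]
[41.8 -3.  -5.6] [-0.008 -0.001 -0.002]
```

View pics/c4.png

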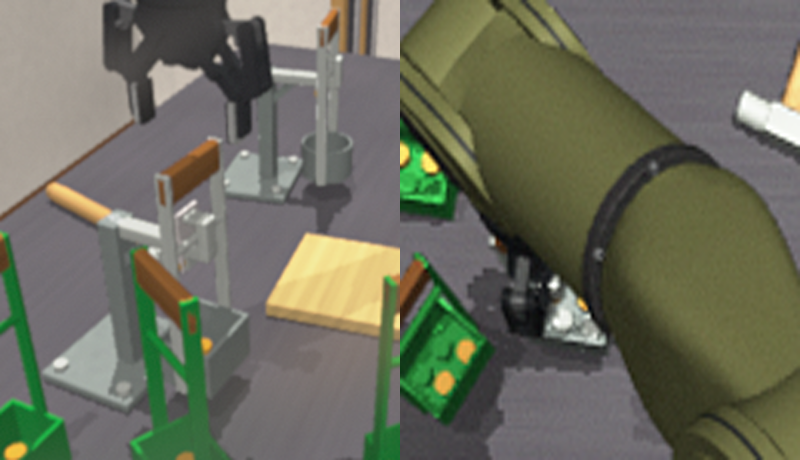

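Call:
servo_tool(rows=[[[12, -1, -3], [-0.007, 0, 0]], [[26, -2, -5], [-0.007, 0, 0]], [[41, -2, -5], [-0.007, 0, 0]], [[41, -2, -5], [-0.007, 0, 0]], [[41, -2, -5], [-0.007, 0, 0]]])

```text
t: 4.32
ee_pos: [0.5314, 0.2212, 0.2313]
orientation: [1.283, 1.16, -1.282]
wrist_force: [-0.7, -0.0, 0.3]
opening: 0.0852
```

Run:
```python
from fit import *
rel([((.531,.222,.231),-.1)])
save('s4.png',read_camera('side'),(190,120,330,270),4)
rel([((.531,.222,.231),-.1)])
```

```text
t 4.32 p [0.5314 0.2212 0.2313] tool y [ 0.995 -0.1    0.001] F [-0.7 -0.   0.3] open 0.0852 q [-0.16  0.66 -0.55  1.71  0.43  0.89 -0.98]
[ 0.3 -0.5 -0.8] [-0.    -0.    -0.001]
t 4.37 p [0.5318 0.2215 0.2318] tool y [ 0.995 -0.1    0.002] F [-0.   1.4  0.8] open 0.0853 q [-0.16  0.66 -0.55  1.71  0.43  0.89 -0.98]
[ 0.8 -0.8 -0.4] [-0.    -0.001 -0.002]
```

View pics/s4.png

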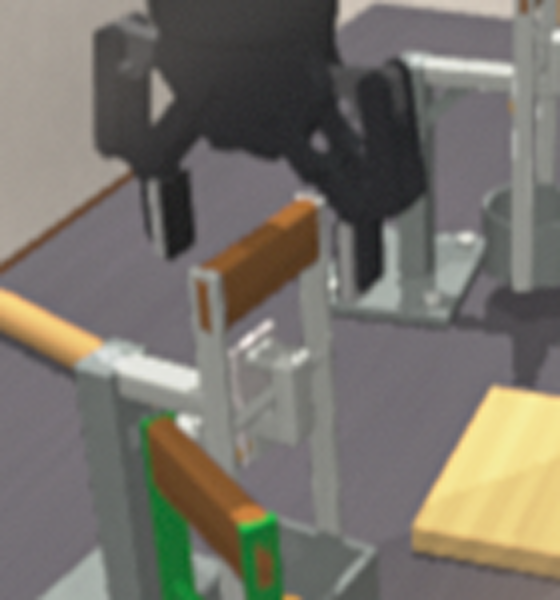

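The open fingers straddle the grip, with tips at crop (170,250) and (365,285). I'll close now.

Call:
servo_tool(rows=[[[0, 0, 0], [0, 0, 0]], [[0, 0, 0], [0, 0, 0]], [[0, 0, 0], [0, 0, 0]], [[0, 0, 0], [0, 0, 0]], [[0, 0, 0], [0, 0, 0]], [[0, 0, 0], [0, 0, 0]], [[0, 0, 0], [0, 0, 0]], [[0, 0, 0], [0, 0, 0]]], fingers=-1, grip_force=80)

```text
t: 5.03
ee_pos: [0.5313, 0.2211, 0.2305]
orientation: [1.283, 1.16, -1.282]
wrist_force: [-0.1, -0.7, 2.4]
opening: 0.011
```

Run:
```python
from fit import *
rel([((.531,.222,.231),-.1)])
save('s5.png',read_camera('side'),(190,120,330,270),4)
rel([((.531,.222,.231),-.1)])
```

```text
t 5.03 p [0.5313 0.2211 0.2305] tool y [ 0.995 -0.1    0.001] F [-0.1 -0.7  2.4] open 0.011 q [-0.16  0.67 -0.55  1.71  0.43  0.89 -0.98]
[-0.5 -0.3 -0.8] [-0.    -0.    -0.001]
t 5.08 p [0.5313 0.2212 0.2305] tool y [ 0.995 -0.1    0.001] F [ 0.2 -0.9  1.9] open 0.0108 q [-0.16  0.67 -0.55  1.71  0.43  0.89 -0.98]
[-0.5 -0.4 -0.8] [-0.    -0.    -0.001]
```

View pics/s5.png

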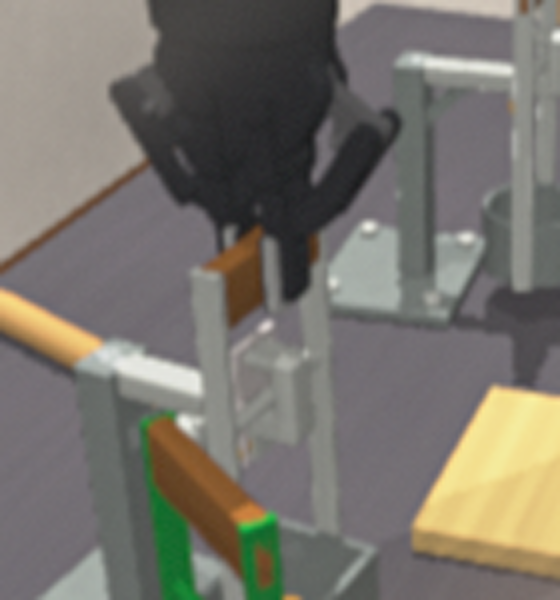

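Gripped (opening about 11 mm on the 12 mm wood). Next, raise the bar 5–6 mm off the seat.

Call:
servo_tool(rows=[[[-2, 0, 0], [0, 0, 0]], [[-4, 0, 0], [0, 0, 0]], [[-6, 0, 0], [0, 0, 0]], [[-6, 0, 0], [0, 0, 0]], [[-6, 0, 0], [0, 0, 0]]])

```text
t: 5.5
ee_pos: [0.5308, 0.2211, 0.2361]
orientation: [1.282, 1.16, -1.283]
wrist_force: [-0.8, -0.5, -2.6]
opening: 0.0105
```

Run:
```python
from fit import *
rel([((.531,.222,.231),-.1)])
```

```text
t 5.5 p [0.5308 0.2211 0.2361] tool y [ 0.995 -0.1   -0.   ] F [-0.8 -0.5 -2.6] open 0.0105 q [-0.15  0.66 -0.55  1.7   0.42  0.9  -0.98]
[ 5.1  0.1 -1. ] [0. 0. 0.]
```

Call:
servo_tool(rows=[[[0, 4, 0], [0, 0, 0]], [[0, 8, 0], [0, 0, 0]], [[0, 12, 0], [0, 0, 0]], [[0, 16, 0], [0, 0, 0]], [[0, 20, 0], [0, 0, 0]], [[0, 24, 0], [0, 0, 0]], [[0, 25, 0], [0, 0, 0]], [[0, 25, 0], [0, 0, 0]]])

```text
t: 6.17
ee_pos: [0.556, 0.2183, 0.2361]
orientation: [1.282, 1.16, -1.283]
wrist_force: [-4.2, 0.7, -1.7]
opening: 0.0109
```

Run:
```python
from fit import *
rel([((.531,.222,.231),-.1)])
save('s6.png',read_camera('side'),(190,120,330,270),4)
rel([((.531,.222,.231),-.1)])
```

```text
t 6.17 p [0.556  0.2183 0.2361] tool y [ 0.995 -0.1   -0.   ] F [-4.2  0.7 -1.7] open 0.0109 q [-0.14  0.69 -0.55  1.64  0.42  0.94 -0.94]
[  5.1 -25.2  -1.2] [-0.  0.  0.]
t 6.22 p [0.5558 0.2184 0.2362] tool y [ 0.995 -0.1   -0.   ] F [-3.8 -0.2 -1.7] open 0.0109 q [-0.14  0.69 -0.55  1.64  0.42  0.94 -0.94]
[  5.2 -25.1  -1.1] [-0.  0.  0.]
```

View pics/s6.png

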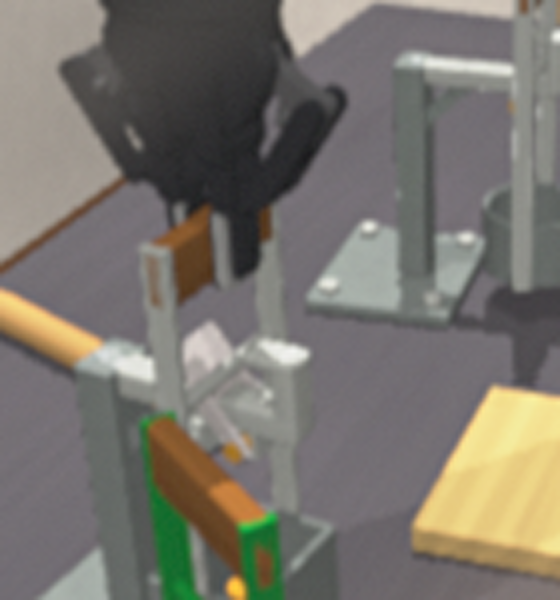

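The keeper is pressed open (tilted plate at crop (220,390)) with about 4 N. I'll hold x and raise.

Call:
servo_tool(rows=[[[-5, 0, 0], [0, 0, 0]], [[-11, 0, 0], [0, 0, 0]], [[-17, 0, 0], [0, 0, 0]], [[-23, 0, 0], [0, 0, 0]], [[-29, 0, 0], [0, 0, 0]], [[-35, 0, 0], [0, 0, 0]], [[-41, 0, 0], [0, 0, 0]], [[-45, 0, 0], [0, 0, 0]], [[-45, 0, 0], [0, 0, 0]]])

```text
t: 6.97
ee_pos: [0.5568, 0.2189, 0.2826]
orientation: [1.285, 1.159, -1.28]
wrist_force: [0.3, 0.0, -3.2]
opening: 0.0111
```

Run:
```python
from fit import *
rel([((.531,.222,.281),-.1),(w(r.x,(-60,0,281)),-.1),(w(r.x,(-100,-20,281)),-.1)])
save('s7.png',read_camera('side'),(190,100,340,270),3.5)
rel([((.531,.222,.231),-.1)])
```

```text
t 6.97 p [0.5568 0.2189 0.2826] tool y [ 0.995 -0.1    0.003] F [ 0.3  0.  -3.2] open 0.0111 q [-0.13  0.64 -0.57  1.58  0.38  1.04 -0.91]
[  1.5 -25.9  -0.5] [-0.    -0.001 -0.003]
[  1.4 -85.7  -0.4] [-0.    -0.001 -0.003]
[   1.2 -125.7   19.7] [-0.    -0.001 -0.003]
t 7.02 p [0.5564 0.2187 0.2819] tool y [ 0.995 -0.1    0.002] F [-0.  -0.7 -2.5] open 0.0114 q [-0.13  0.64 -0.57  1.58  0.38  1.04 -0.91]
[ 50.9 -25.6  -0.7] [-0.    -0.001 -0.002]
```

View pics/s7.png

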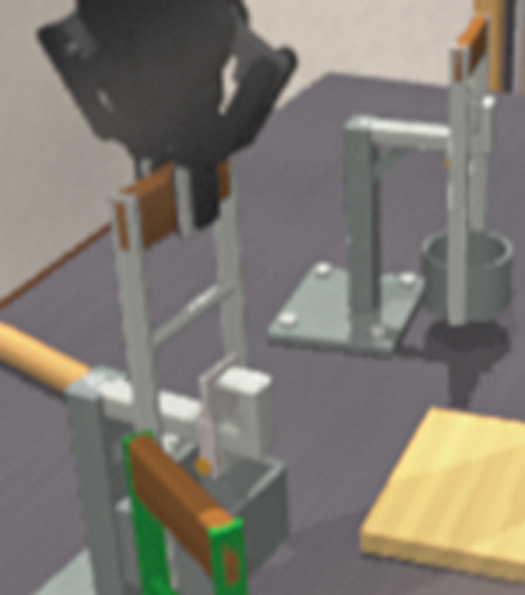

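The crossbar (crop (195,315)) is clear above the nose and the keeper has sprung shut. I'll bring it straight out along -x.

Call:
servo_tool(rows=[[[0, -8, 0], [0, 0, 0]], [[0, -18, 0], [0, 0, 0]], [[0, -28, 0], [0, 0, 0]], [[0, -40, 0], [0, 0, 0]], [[0, -52, 0], [0, 0, 0]], [[0, -64, 0], [0, 0, 0]], [[0, -76, 0], [0, 0, 0]], [[0, -88, 0], [0, 0, 0]], [[0, -100, 0], [0, 0, 0]], [[0, -112, 0], [0, 0, 0]], [[0, -122, 0], [0, 0, 0]], [[0, -126, 0], [0, 0, 0]]])

```text
t: 8.02
ee_pos: [0.4282, 0.2313, 0.2811]
orientation: [1.28, 1.162, -1.282]
wrist_force: [0.0, -0.8, -2.9]
opening: 0.0107
```

Run:
```python
from fit import *
a=read_camera('side'); b=read_camera('top')
A=cv2.resize(a[100:350,150:420],(400,370));B=cv2.resize(b[110:290,190:390],(400,360));B=cv2.copyMakeBorder(B,0,10,0,0,0)
save('c8.png',cv2.hconcat([A,B]))
rel([((.443,.005,.281),-.1),((.443,.005,.225),-.1)])
```

```text
t 8.12 p [0.4296 0.2313 0.2813] tool y [ 0.995 -0.099 -0.   ] F [ 0.4 -0.2 -3.3] open 0.0106 q [-0.19  0.49 -0.6   1.89  0.36  0.87 -1.07]
[  0.4  35.6 223.9] [0.001 0.    0.   ]
[ 56.4  35.6 223.8] [0.001 0.    0.   ]
```

View pics/c8.png

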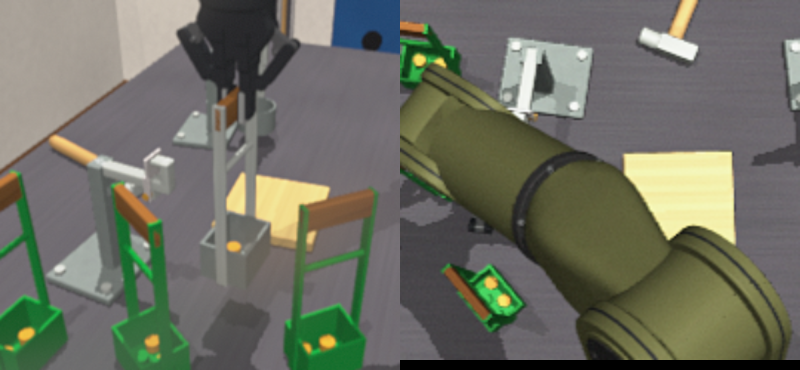

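Run:
```python
from fit import *
from scipy.optimize import least_squares
C={}
for c in('top','side'):
    im=cv2.imread(f'pics/{c}1.png'); h=cv2.cvtColor(im,cv2.COLOR_BGR2HSV)
    m=((h[...,0]>15)&(h[...,0]<32)&(h[...,1]>60)&(h[...,2]>110)).astype(np.uint8)
    n,l,s,ce=cv2.connectedComponentsWithStats(m)
    x,y=(330,213) if c=='top' else (332,240)
    k=(l==l[y,x]).astype(np.uint8); print(c,s[l[y,x]],ce[l[y,x]]); C[c]=k
# fit pose by silhouette IoU of prism
def sil(c,p):
    P=np.array([(x,y,z) for x in(-.08,.08) for y in(-.08,.08) for z in(0,.018)])
    W=R.from_euler('z',p[2]).apply(P)+[p[0],p[1],0]
    hull=cv2.convexHull((proj(c,W)).astype(np.float32))
    m=np.zeros((400*4,640*4),np.uint8); cv2.fillConvexPoly(m,np.round((hull+.5)*4*16-8).astype(np.int32),255,shift=4)
    return cv2.resize(m,(640,400),interpolation=cv2.INTER_AREA)/255.
from scipy.optimize import minimize
for cs in(['top'],['side'],['top','side']):
    f=lambda p:sum(np.abs(sil(c,p)-C[c]).sum() for c in cs)
    o=minimize(f,[.443,.005,.02],method='Nelder-Mead',options=dict(initial_simplex=[[.443,.005,.02],[.453,.005,.02],[.443,.015,.02],[.443,.005,.08]])); print(cs,o.x,o.fun)
```

```text
top [ 301  185   57   56 2999] [328.95065022 212.79559853]
side [ 293  216   80   53 2570] [329.41712062 240.98249027]
['top'] [0.44456159 0.00701271 0.02749672] 58.87058823529412
['side'] [0.4457701  0.0077694  0.04419723] 499.9254901960784
['top', 'side'] [0.44545557 0.00695292 0.04350324] 569.3294117647058
```

Call:
servo_tool(rows=[[[0, 3, 10], [0, 0, 0]], [[0, 7, 30], [0, 0, 0]], [[0, 10, 55], [0, 0, 0]], [[0, 14, 80], [0, 0, 0]], [[0, 18, 105], [0, 0, 0]], [[0, 22, 130], [0, 0, 0]], [[0, 26, 155], [0, 0, 0]], [[0, 30, 180], [0, 0, 0]], [[0, 34, 200], [0, 0, 0]], [[0, 37, 214], [0, 0, 0]], [[0, 38, 222], [0, 0, 0]], [[0, 38, 222], [0, 0, 0]]])

```text
t: 9.12
ee_pos: [0.4463, 0.0035, 0.281]
orientation: [1.285, 1.157, -1.287]
wrist_force: [0.4, 0.6, -3.5]
opening: 0.0113
```

Call:
servo_tool(rows=[[[0, 0, 0], [0, 0, 0]], [[10, 0, 0], [0, 0, 0]], [[20, 0, 0], [0, 0, 0]], [[30, 0, 0], [0, 0, 0]], [[35, 0, 0], [0, 0, 0]], [[35, 0, 0], [0, 0, 0]], [[35, 0, 0], [0, 0, 0]]])

```text
t: 9.7
ee_pos: [0.4462, 0.0074, 0.2464]
orientation: [1.282, 1.161, -1.281]
wrist_force: [0.1, 0.4, -2.6]
opening: 0.011
```

Run:
```python
from fit import *
a=read_camera('side'); b=read_camera('top')
A=cv2.resize(a[100:300,240:440],(400,400));B=cv2.resize(b[140:280,260:400],(400,400))
save('c9.png',cv2.hconcat([A,B]))
rel([((.445,.006,.246),-.1),((.445,.006,.2185),-.1)])
```

```text
t 9.8 p [0.4466 0.0071 0.2468] tool y [ 0.995 -0.099  0.001] F [ 0.1  0.3 -2.8] open 0.0111 q [ 0.27  0.48 -0.58  2.05  0.4   0.72 -0.66]
[ 0.8 -1.5  1.3] [ 0.001 -0.    -0.001]
[28.3 -1.5  1.3] [ 0.001 -0.    -0.001]
```

View pics/c9.png

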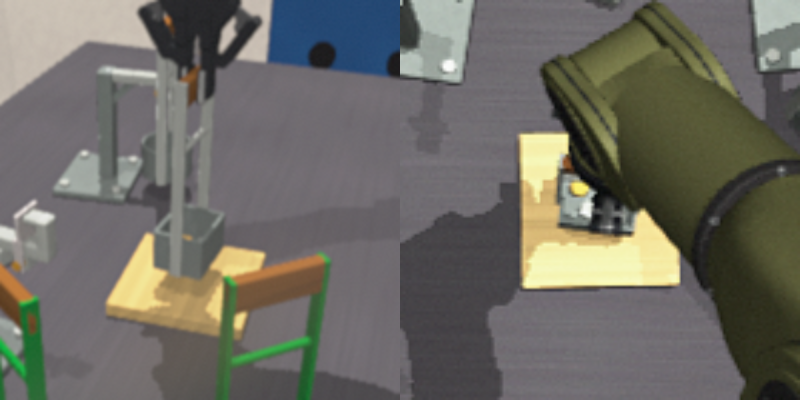

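Call:
servo_tool(rows=[[[5, -1, 1], [0, 0, 0]], [[10, -1, 1], [0, 0, 0]], [[15, -1, 1], [0, 0, 0]], [[19, -1, 1], [0, 0, 0]], [[22, -1, 1], [0, 0, 0]], [[24, -1, 1], [0, 0, 0]], [[25, -1, 1], [0, 0, 0]], [[25, -1, 1], [0, 0, 0]]])

```text
t: 10.47
ee_pos: [0.445, 0.0057, 0.2211]
orientation: [1.282, 1.16, -1.283]
wrist_force: [0.2, 0.3, -2.5]
opening: 0.011
```

Call:
servo_tool(rows=[[[0.7, 0, 0], [0, 0, 0]], [[1.4, 0, 0], [0, 0, 0]], [[2, 0, 0], [0, 0, 0]], [[2, 0, 0], [0, 0, 0]]])

```text
t: 10.8
ee_pos: [0.445, 0.0056, 0.2193]
orientation: [1.282, 1.16, -1.282]
wrist_force: [-0.2, -0.2, -2.3]
opening: 0.0109
```

Call:
servo_tool(rows=[[[0.4, 0, 0], [0, 0, 0]], [[0.8, 0, 0], [0, 0, 0]], [[1.2, 0, 0], [0, 0, 0]], [[1.5, 0, 0], [0, 0, 0]], [[1.5, 0, 0], [0, 0, 0]]])

```text
t: 11.22
ee_pos: [0.4453, 0.0059, 0.2186]
orientation: [1.283, 1.159, -1.281]
wrist_force: [-2.2, 0.7, 7.6]
opening: 0.0111
```

Run:
```python
from fit import *
a=read_camera('side')
save('c10.png',a,(270,130,400,280),4)
rel([((.445,.006,.2185),-.1)])
```

```text
t 11.27 p [0.4454 0.0059 0.2186] tool y [ 0.995 -0.1    0.001] F [-0.8  0.3  6.7] open 0.0106 q [ 0.24  0.52 -0.54  2.09  0.45  0.64 -0.71]
[ 0.1 -0.4 -0. ] [ 0.     0.    -0.001]
```

View pics/c10.png

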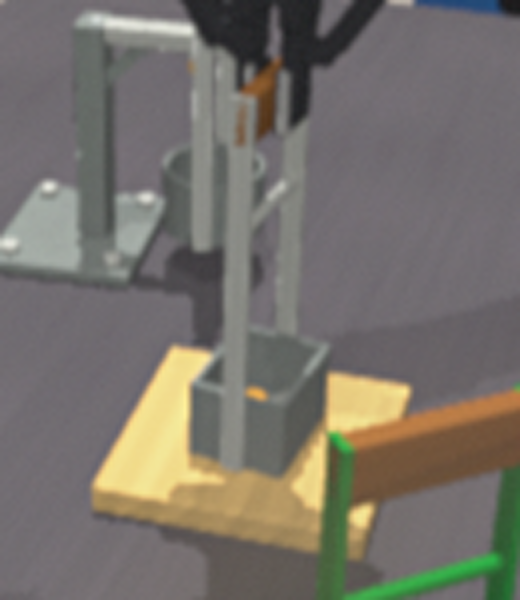

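Contact (Fz from -2.5 to +7 N). I'll relax 0.7 mm, then release.

Call:
servo_tool(rows=[[[-0.4, 0, 0], [0, 0, 0]], [[-0.7, 0, 0], [0, 0, 0]], [[-0.7, 0, 0], [0, 0, 0]], [[-0.7, 0, 0], [0, 0, 0]]], grip_force=20)

```text
t: 11.6
ee_pos: [0.4453, 0.0058, 0.2186]
orientation: [1.283, 1.16, -1.282]
wrist_force: [-0.3, 0.2, 3.2]
opening: 0.0108
```

Call:
servo_tool(rows=[[[0, 0, 0], [0, 0, 0]], [[0, 0, 0], [0, 0, 0]], [[0, 0, 0], [0, 0, 0]], [[0, 0, 0], [0, 0, 0]], [[0, 0, 0], [0, 0, 0]], [[0, 0, 0], [0, 0, 0]], [[0, 0, 0], [0, 0, 0]], [[0, 0, 0], [0, 0, 0]]], fingers=1)

```text
t: 12.27
ee_pos: [0.4451, 0.0056, 0.2185]
orientation: [1.282, 1.16, -1.282]
wrist_force: [-0.3, -0.1, 0.3]
opening: 0.0852
```

Call:
servo_tool(rows=[[[-10, 0, 0], [0, 0, 0]], [[-25, 0, 0], [0, 0, 0]], [[-45, 0, 0], [0, 0, 0]], [[-70, 0, 0], [0, 0, 0]], [[-95, 0, 0], [0, 0, 0]], [[-120, 0, 0], [0, 0, 0]], [[-140, 0, 0], [0, 0, 0]], [[-140, 0, 0], [0, 0, 0]]])

```text
t: 12.93
ee_pos: [0.4472, 0.0064, 0.3621]
orientation: [1.287, 1.155, -1.276]
wrist_force: [0.5, -0.0, 1.6]
opening: 0.0855
```

Run:
```python
from fit import *
a=read_camera('side'); b=read_camera('top')
A=cv2.resize(a[100:300,240:440],(400,400));B=cv2.resize(b[140:280,260:400],(400,400))
save('c11.png',cv2.hconcat([A,B]))
rel([((.445,.006,.2185),-.1)])
```

```text
t 13.03 p [0.4451 0.0056 0.3588] tool y [ 0.995 -0.1    0.001] F [ 0.3  0.  -0.7] open 0.0852 q [ 0.36  0.34 -0.67  1.87  0.24  1.02 -0.5 ]
[140.3  -0.4  -0.5] [-0.     0.    -0.001]
```

View pics/c11.png

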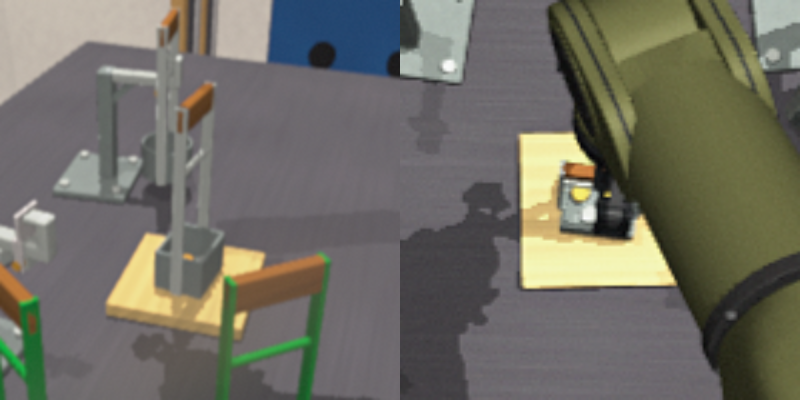

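The caddy stands upright, clear of the fingers. I'll move the arm aside for an unobstructed check.

Call:
servo_tool(rows=[[[0, -3, 30], [0, 0, 0]], [[0, -6, 65], [0, 0, 0]], [[0, -10, 100], [0, 0, 0]], [[0, -13, 135], [0, 0, 0]], [[0, -16, 170], [0, 0, 0]], [[0, -20, 205], [0, 0, 0]], [[0, -23, 240], [0, 0, 0]], [[0, -25, 270], [0, 0, 0]], [[0, -25, 290], [0, 0, 0]], [[0, -25, 290], [0, 0, 0]], [[0, -25, 290], [0, 0, 0]]])

```text
t: 13.95
ee_pos: [0.3901, -0.2809, 0.3569]
orientation: [1.284, 1.162, -1.285]
wrist_force: [0.1, 0.5, -0.6]
opening: 0.0853
```

Run:
```python
from fit import *
a=read_camera('side'); b=read_camera('top')
cv2.imwrite('pics/sideF.png',a[...,::-1]);cv2.imwrite('pics/topF.png',b[...,::-1])
b=b.copy()
s=8; cr=(295,175,370,250)
B=cv2.resize(b[cr[1]:cr[3],cr[0]:cr[2]],None,fx=6,fy=6,interpolation=2)
p=(.445,.006,-.1)
def ww(P): return np.r_[p[:2],.018]+R.from_euler('z',p[2]).apply(np.array(P)/1000.)
for L in([(-6,42.5,235),(6,42.5,235),(6,-42.5,235),(-6,-42.5,235)],[(-30,37.5,50),(30,37.5,50),(30,-37.5,50),(-30,-37.5,50)]):
    q=np.array([(proj('top',ww(P))[0]-cr[:2]+.5)*6-.5 for P in L]).astype(np.int32); cv2.polylines(B,[q],True,(255,0,0),1)
save('c12.png',cv2.hconcat([B,cv2.resize(a[150:280,240:370],(350,450))]))
rel([])
```

```text
t 14.05 p [ 0.3911 -0.2789  0.3577] tool y [ 0.995 -0.098 -0.001] F [0.2 0.8 0.5] open 0.0852 q [ 0.93  0.38 -0.59  1.78  0.24  1.05  0.15]
```

View pics/c12.png

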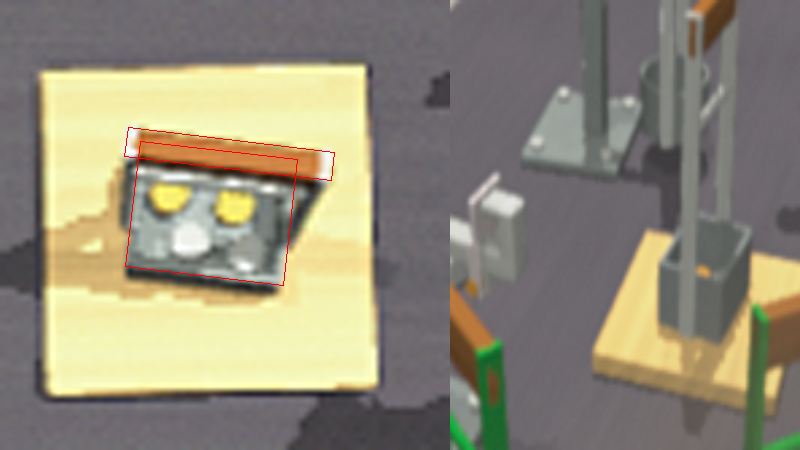

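View pics/topF.png

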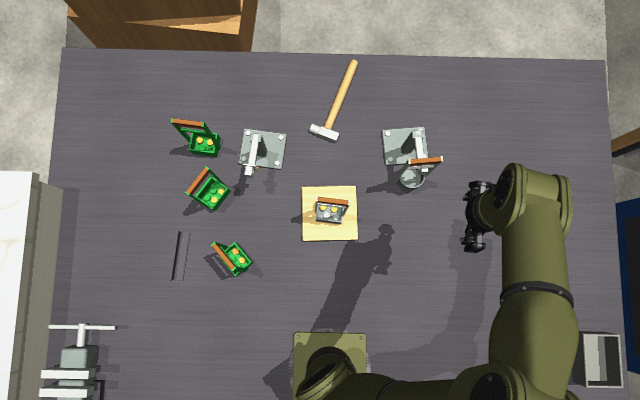

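The overlay of the expected pose sits on the grip and tub to about 1 px. The caddy is upright near the board's middle and nothing else was disturbed, so I'm handing in.

```bash
python3 -c "
from workcell import *
print(hand_in())"
```

```text
the job is handed in; nothing more can be done
None
```

The grey caddy with the rectangular tub is off its hook and standing upright on the plywood board. I handed the job in at about 14 s of the 45 s allowed.

- **Unhooking:** I gripped it by the wooden grip and raised it about 6 mm. I then pushed it back 25 mm, which pressed the keeper open with about 4 N. After lifting it about 51 mm in all, I brought it straight out and moved it over the board.
- **Placing:** I lowered it until it touched. The wrist force changed by about 10 N at contact. I then eased off, released it and moved the arm well clear.
- **Last checks:** In the top view the caddy matches its intended place, at about (0.445, 0.006), to about 1–2 px. That puts it within a few mm of the board's centre. The keeper is shut, and the other caddies look undisturbed.
- **Disagreements:** The two cameras disagreed slightly on the board's centre, by 1–2 mm when I fitted its outline. A first side-view network reading was up to about 9 mm off, so I went by the outline fit instead. The measured tool pose also jittered by a few mm between calls, and I corrected for that before gripping.

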